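# Close the case and aim the inspection mirror at its mark

### The job

Lower the lid of the olive tool case until it is fully shut, without slamming it, so that the orange mark on its outside faces up. Then grip the blue fin on top of the stand's mirror and turn the mirror until the little camera on the stand would see the orange mark in it, with the mark in the middle of the camera's view from side to side. The mirror springs back when let go, so finish while still holding it at that angle; leave the bottle, the green terminal block and the key fob where they are.

Things in the scene. Friction and masses are not known exactly. Their poses are not given: they have to be found in the camera images.
- case: Olive tool case, 176 (x) x 225 (y) x 50 (z) mm when shut, fixed to the bench; origin at the centre of its underside, x pointing from the front edge (with the latches) to the hinge at the back, z up.
- case_hinge (a point): Middle of the lid's hinge line, at (85, 0, 27) mm in the case's frame; the hinge runs along the case's y. The shut lid spans the case's whole 176 x 225 mm outline from z = 28 to 50 mm.
- case_lid (a joint): Opening angle of the lid in rad: 0 shut, about 1.57 upright, 1.68 fully open. It starts between about 1.15 and 1.6. The hinge is stiff (0.3 N m of friction, more than the lid's weight): the lid stays where it is left and has to be pushed all the way down, with a few N near its free edge. Moving its edge faster than 0.5 m/s is slamming.
- lid_edge (a point): Middle of the lid's free front edge, on its outer face: (-83, 0, 50) mm in the case's frame when shut; when the lid stands open this is its upper edge, about 0.19 m high, and its outer face looks away from the robot.
- mark (a point): Centre of the round mark on the outside of the lid, an orange disc of 30 mm with a white rim of 38 mm and a white centre; 50 mm left (+y of the case) of the lid's middle: (0, 50, 51) mm in the case's frame when shut, facing up.
- stand: Inspection stand, fixed: aluminium base 215 x 84 mm, 16 mm high. Origin on the bench under the mirror's upright turning axis. On a post toward the stand's -x a small grey camera, its lens 100 mm from the axis and 142 mm high, looks along the stand's +x (slightly down) at the mirror; the camera's top is 165 mm high, its back 145 mm from the axis.
- mirror: Upright mirror plate, 74 mm wide, 84 to 151.5 mm above the bench, origin on its turning axis at 84 mm, with a blue grip fin on top, on the axis: 12 mm thick (local x), 38 mm long (local y), 161.5 to 191.5 mm above the bench. Local x is the mirror's normal, the way its silvered face looks. The face passes through the axis, so the reflected sight line starts there.
- mirror_axis (a point): Centre of the blue fin, on the mirror's axis, 176.5 mm above the bench; turns with the mirror. It turns -0.05 to 1.05 rad anticlockwise from above; at rest its normal points 190 degrees from the stand's +x. A 0.12 N m/rad spring returns it. The mark is mid-view when, from above, the normal halves the angle between the directions from axis to camera and to mark: a turn of about 0.2 to 0.75 rad.
- sight_line (a point): No visible thing: a point on the mirror's axis, 120 mm above the bench. Its local x points horizontally along the camera's reflected line of sight, which turns twice as far as the mirror; its direction at the mirror's rest is 200 degrees anticlockwise from the stand's +x. Height plays no part: the upright mirror is tall enough.
- flux_bottle: Small white bottle with black cap, 27 mm in diameter, 62 mm high, standing; origin at the centre of its underside. To be left alone.
- terminal_green: Green terminal block, 12 x 22 x 15 mm; origin at the centre of its underside. To be left alone.
- key_fob: Black key fob, 33 x 72 x 12 mm, lying; origin at the centre of its underside. To be left alone.
Mind the look-alikes: they are no part of the job. Several things have the shape of the stand; the one meant has the colours described above.

How it is judged:
On the way, in this order (a step that is already met when the one before it is completed fails the run):
1. the lid of the case is fully shut (value of joint case_lid below 0.04 rad), for 0.2 s.
2. the mirror is gripped by its fin and turned so that the camera sees the mark (contact force between the fingers and mirror above 6 N and y of mark in the frame of sight_line between -0.022 and 0.022 m and x of mark in the frame of sight_line above 0.1 m), for 0.3 s.
At the end, for the whole second after the job is handed in: The lid is shut (within 0.04 rad), the fingers still hold the mirror's fin (over 6 N) and keep it still, and the camera's reflected line of sight passes within 22 mm of the mark's centre, seen from above (all of step 2 and value of joint case_lid below 0.04 rad and angular speed of mirror below 0.1 rad/s); the arm keeps its last pose, push and grip.
It fails at once if the lid is slammed (faster than 3 rad/s) (velocity of joint case_lid below -3 rad/s).
It fails at once if the bottle, the terminal block or the key fob is moved by more than 20 mm (distance of any of flux_bottle, terminal_green, key_fob from where it was at the start of the episode above 0.02 m).
It fails at once if the bottle is knocked over (angle between flux_bottle's own z axis and vertical above 0.6 rad).
It also fails if it takes over 51 s, if anything falls off the work surface, if the arm or the gripper's body presses on something with over 40 N, if the wrist force passes 120 N, or if a joint passes its speed limit or range.

### The arm

A 7-joint arm with a two-finger parallel gripper is mounted at the origin on a cart in front of the work surface, level with it; the furniture and walls round the work are solid. World frame = base frame: x ahead of the robot, y to its left, z up, the work surface at z = 0. Lengths are in m, angles in rad, forces in N, time in s.
With the tool pointing down it reaches from about 0.35 to 0.9 m from the base axis. Payload 19.9 kg.
Tool frame: the origin (TCP) lies between the finger pads; the fingertips stand 19 mm ahead of it and the grasp point (between the pads) is the TCP; z points along the fingers, y is the direction in which the jaws open and shut (so a half turn about z gives the same grasp; the last joint's range is limited). The gripper opens to 94 mm and grips with 3 to 60 N. Pads are 16 mm wide; open, the fingers measure 119 mm over their backs; the gripper's body (75 mm by 177 mm) begins 78 mm behind the grasp point.
Start: joints at [-0.042, 0.417, -0.01, 1.614, 0.005, 1.111, -0.053], TCP at [0.625, 0, 0.224] pointing down, gripper open.
Joint ranges: [-2.81, 2.81], [-0.39, 2.02], [-1.27, 1.25], [0.06, 2.57], [-1.19, 4.33], [0.19, 2], [-2.82, 2.82]. Speed limits (rad/s): [1.89, 1.89, 2.39, 2.39, 3.01, 3.01, 3.01].

### API

Orientations are given as a 3x3 rotation matrix whose columns are the frame's x, y, z axes.
In Python, from rig import robot gives the robot as it stands. Calls block until the motion is done:
- robot.move_ptp(position, orientation): joint-space move of the TCP to a pose.
- robot.move_linear(position, velocity=0.15, frame=None, threshold=None): straight line of the TCP; frame=None keeps the orientation; velocity is the mean speed in m/s. With threshold (N) it stops when the force on the tool has changed by that much, and returns True; else False.
- robot.goto_joints(angles): joint-space move.
- robot.gripper_to(opening): finger opening in m; the grip force is fixed at half the most; returns when the fingers have stopped.
- robot.pause(seconds).
- robot.ik(position, orientation): joint angles nearest the present ones, or None.
- robot.get_state(): the state.
- robot.grab_frame(name): name is "scene" or "side" or "wrist"; returns the picture (400x640x3 uint8, red, green, blue); there is no depth.
- robot.camera_info(name): a dict with "fx", "fy", "cx", "cy" (pixels), "rvec" (rotation vector, rad) and "tvec" (3), from world to camera coordinates, as OpenCV has them. Camera axes: x right, y down, z forward; pixel columns grow to the right and rows downward; lengths in m; the calibration is good to about 2 mm. A picture is of the moment at which its call begins: read the wrist's pose just before it. camera_info takes no time and is no camera call; for the wrist camera it gives the pose at the moment of the call.
A pose or a line that the arm cannot do raises robot.PlanningError and nothing moves.
- robot.sign_off(): hands the job in, once; it reports no verdict.
The state is a dict: "time": time; "qpos": joint angles; "joint_vel": joint speeds; "effort": joint torques, N m; "ee_pos": TCP position; "tool_rot": TCP orientation; "force": force on the tool from outside, world axes, zero at the start; "moment": the same for the moment, N m; "opening": finger opening in m.
Only numpy, scipy, OpenCV 4.12 (cv2) and the standard library are available. Lean on these libraries where they do the work, as an engineer would, in place of code of your own. Each camera call takes 0.05 s, during which the arm holds its last target. There are 200 camera calls.

## Working session

There is one attempt and no reset: what is moved stays moved. The work goes in short steps, each a Python script; the robot and the scene stay as the last script left them, time stands still between calls to the robot, and variables do not carry over. Pictures are saved under pics/ and viewed, about 8 in all and at most 12, crops included, and the job is handed in when it is done.

```bash
mkdir -p pics; ls; python3 - <<'E'
from rig import robot
import cv2,numpy as np
for n in("scene","side","wrist"):
    c=robot.camera_info(n);R=cv2.Rodrigues(np.array(c["rvec"],float))[0];print(n,c["fx"],c["cx"],c["cy"],-R.T@np.array(c["tvec"]).ravel(),R[2])
    cv2.imwrite(f"pics/{n}0.png",robot.grab_frame(n)[:,:,::-1])
E
```

```text
pics
scene 457.2779896084946 317.05139071573484 199.86609480646962 [-0.04235122  0.70529336  0.72087093] [ 0.59285119 -0.57104078 -0.56783792]
side 447.7737913295586 314.656053359617 205.08704569524664 [0.13739079 1.04140349 0.68249988] [ 0.36162842 -0.7964103  -0.48472211]
wrist 339.1430765510607 319.2399897874175 205.4572238064208 [0.62400728 0.06808708 0.38349191] [-0.00168457 -0.23240369 -0.97261795]
```

View pics/scene0.png

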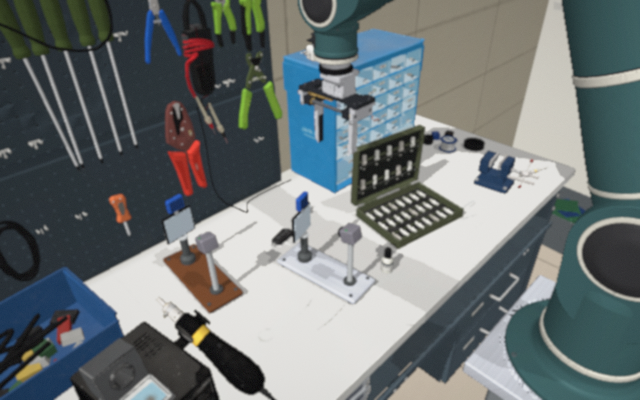

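View pics/side0.png

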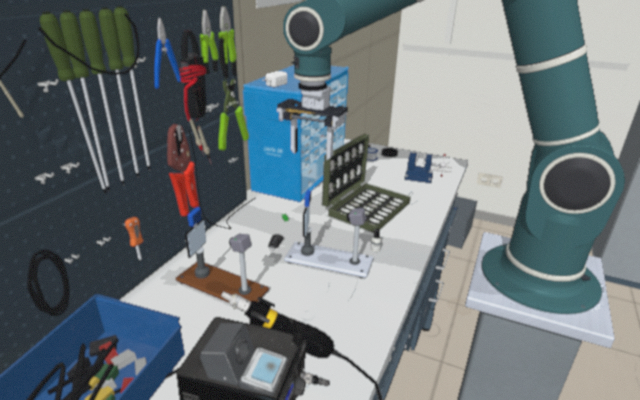

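Scene picture: there are two stands, one on a brown base (scene px ~(205,270)) and one on an aluminium base (~(328,272)). The aluminium one with the grey camera and blue fin fits the description. The case is at ~(400,190) with its lid open, the bottle at (387,258) and the fob at (283,237). I'll enlarge both views to measure.

```bash
python3 - <<'E'
import cv2
def crop(src,x,y,w,h,s,out):
    im=cv2.imread(src)[y:y+h,x:x+w];im=cv2.resize(im,None,fx=s,fy=s,interpolation=cv2.INTER_CUBIC)
    for k in range(0,w,20):cv2.putText(im,str(x+k),(k*s,9),0,.32,(0,0,255),1);cv2.line(im,(k*s,10),(k*s,16),(0,0,255),1)
    for k in range(0,h,20):cv2.putText(im,str(y+k),(0,k*s+4),0,.32,(0,0,255),1);cv2.line(im,(24,k*s),(30,k*s),(0,0,255),1)
    cv2.imwrite(out,im)
crop("pics/scene0.png",265,120,200,190,3,"pics/c1.png") if 0 else crop("pics/scene0.png",268,120,200,190,3,"pics/c1.png")
crop("pics/side0.png",260,130,160,150,4,"pics/c2.png")
E
```

```text
(no output)
```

View pics/c1.png

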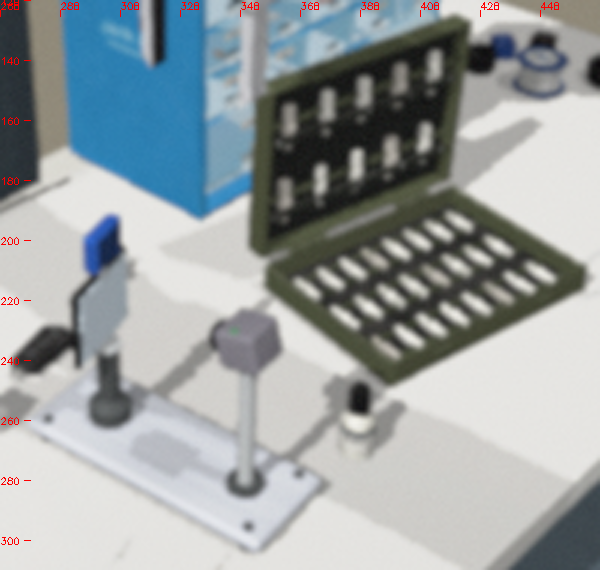

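View pics/c2.png

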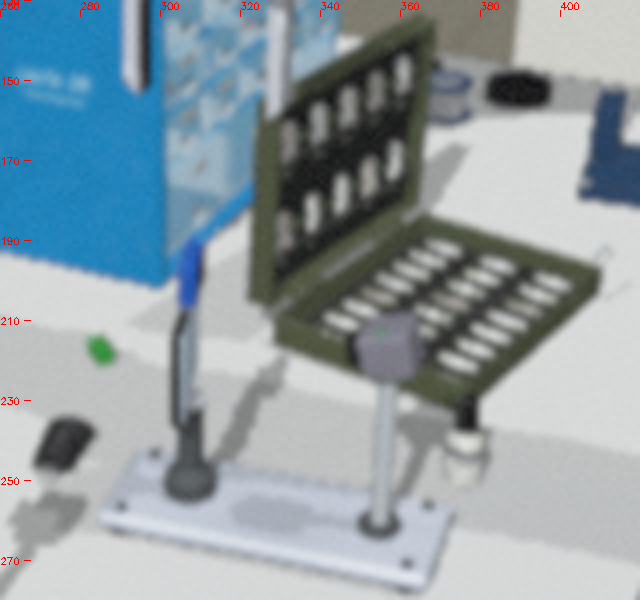

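The crops confirm the aluminium stand: fin at scene (302,202), mirror, and grey camera at (351,234) facing the mirror. Next I'll fit the poses from corners in both views.

```bash
cat > h.py <<'E'
from rig import robot
import cv2,numpy as np
from scipy.optimize import least_squares
def proj(n,P):
    c=robot.camera_info(n);K=np.array([[c["fx"],0,c["cx"]],[0,c["fy"],c["cy"]],[0,0,1.]])
    return cv2.projectPoints(np.array(P,float).reshape(-1,3),np.array(c["rvec"],float),np.array(c["tvec"],float),K,None)[0].reshape(-1,2)
def T(p,P):
    P=np.array(P,float);c,s=np.cos(p[2]),np.sin(p[2]);return np.c_[p[0]+c*P[:,0]-s*P[:,1],p[1]+s*P[:,0]+c*P[:,1],P[:,2]]
def lid(a,P):
    P=np.array(P,float);x,z=P[:,0]-.085,P[:,2]-.027
    return np.c_[.085+np.cos(a)*x+np.sin(a)*z,P[:,1],.027-np.sin(a)*x+np.cos(a)*z]
E
python3 - <<'E'
from h import *
A=lambda u,v:(268+u/3,120+v/3)
B=lambda u,v:(260+u/4,130+v/4)
w=.1125;f=-.088
case=[("scene",(f,w,0),A(390,386)),("scene",(.088,w,0),A(268,291)),("scene",(f,-w,0),A(584,291)),("scene",(f,w,.027),A(388,362)),("scene",(f,-w,.027),A(587,267)),
("side",(.088,w,.027),B(276,322)),("side",(f,w,.027),B(470,385)),("side",(f,-w,.027),B(601,270)),("side",(f,-w,0),B(601,290))]
lidp=[("scene",(f,w,.028),A(272,92)),("scene",(f,-w,.028),A(468,25)),("side",(f,w,.028),B(277,115)),("side",(f,-w,.028),B(434,25))]
def rc(p):
    r=[proj(n,T(p,[P]))[0]-q for n,P,q in case]+[proj(n,T(p,lid(p[3],[P])))[0]-q for n,P,q in lidp]
    return np.ravel(r)
s=least_squares(rc,[.6,-.05,0,1.4],loss="soft_l1");print("case",s.x,"\n",rc(s.x).reshape(-1,2).round(1).tolist())
st=[("scene",(0,0,.1765),A(102,245)),("side",(0,0,.1765),B(190,272))]
def rs(p):
    a,b=p[3],p[3]+.215;h=.042;z=.016
    g=[("scene",(b,h,z),None)]
    L=st+[("side",(b,h,z),B(100,515)),("side",(b,-h,z),B(137,455)),("side",(a,-h,z),B(455,512)),("side",(a,h,z),B(425,580)),
    ("scene",(b,h,z),A(32,428)),("scene",(a,-h,z),A(328,483)),("scene",(a,h,z),A(255,547))]
    L+=[("scene",(0,0,.02),A(110,412)),("side",(0,0,.02),B(190,488)),("scene",(-.125,0,.15),A(250,340)),("side",(-.125,0,.15),B(388,345))]
    return np.ravel([proj(n,T(p,[P]))[0]-q for n,P,q in L])
for y0 in(3.1,-1.5,0,1.5):
    s2=least_squares(rs,[.6,.2,y0,-.16],loss="soft_l1");print("stand",s2.cost,s2.x)
    if s2.cost<60: print(rs(s2.x).reshape(-1,2).round(1).tolist())
E
```

```text
case [ 0.48528551 -0.12703332 -0.16709448  1.50606898] 
 [[0.5, 2.7], [-5.4, -1.1], [-0.7, 0.4], [2.1, 2.0], [0.0, -0.0], [-4.2, -2.1], [0.0, 0.3], [0.3, -1.5], [-0.7, 1.0], [-1.3, 0.2], [0.7, -2.7], [1.1, -3.1], [0.5, -3.0]]
stand 11.399929434832378 [ 0.54483019  0.18462705  0.12197091 -0.1666186 ]
[[-0.4, -0.1], [0.3, -0.2], [-1.1, -0.5], [1.0, -2.9], [0.7, -1.9], [1.3, 0.5], [-2.3, -2.1], [-1.0, -0.9], [1.2, 1.2], [-0.4, 0.6], [-0.1, -0.5], [-0.7, 0.8], [1.0, -0.2]]Traceback (most recent call last):
  File "<stdin>", line 21, in <module>
    return func(*args, **kwargs)
    result = trf(vector_fun.fun, vector_fun.jac, x0, f0, J0, lb, ub, ftol, xtol,
                 gtol, max_nfev, x_scale, loss_function, tr_solver,
                 tr_options.copy(), verbose, callback=callback_wrapped)
    return trf_no_bounds(
        fun, jac, x0, f0, J0, ftol, xtol, gtol, max_nfev, x_scale,
        loss_function, tr_solver, tr_options, verbose, callback=callback)
    J = jac(x)
    self._update_jac()
    ~~~~~~~~~~~~~~~~^^
    self.J = self.jac_wrapped(xp_copy(self.x), f0=self.f)
             
[... 424 characters left out ...]
                    ^^^^^^^^^^^^^^^^^^^^^^
                             mf)
                             ^^^
    df = [f_eval - f0 for f_eval in f_evals]
                                    ^^^^^^^
    f = np.atleast_1d(self.fun(x, *self.args, **self.kwargs))
                      ~~~~~~~~^^^^^^^^^^^^^^^^^^^^^^^^^^^^^^
    return np.atleast_1d(self.fun(x))
                         ~~~~~~~~^^^
    return self.f(x, *self.args, **self.kwargs)
           ~~~~~~^^^^^^^^^^^^^^^^^^^^^^^^^^^^^^
  File "<stdin>", line 19, in rs
  File "h.py", line 5, in proj
    c=robot.camera_info(n);K=np.array([[c["fx"],0,c["cx"]],[0,c["fy"],c["cy"]],[0,0,1.]])
ValueError: time passes only in moves, steps and waits
```

```bash
cat > fit.py <<'E'
from h import *
import functools
import h
_ci=functools.lru_cache(None)(robot.camera_info)
class _R: camera_info=staticmethod(_ci)
h.robot=_R
def ground(n,q,z=0):
    return least_squares(lambda p:(proj(n,[[p[0],p[1],z]])[0]-q),[.5,0]).x
E
python3 - <<'E'
from fit import *
A=lambda u,v:(268+u/3,120+v/3)
B=lambda u,v:(260+u/4,130+v/4)
w=.1125;f=-.088
case=[("scene",(f,w,0),A(390,386)),("scene",(f,-w,0),A(584,291)),("scene",(f,w,.027),A(388,362)),("scene",(f,-w,.027),A(587,267)),
("side",(f,w,.027),B(470,385)),("side",(f,-w,.027),B(601,270)),("side",(f,-w,0),B(601,290))]
lidp=[("scene",(f,w,.028),A(272,92)),("scene",(f,-w,.028),A(468,25)),("side",(f,w,.028),B(277,115)),("side",(f,-w,.028),B(434,25)),("scene",(.088,w,.05),A(251,247)),("side",(.088,w,.05),B(252,298))]
def rc(p):
    return np.ravel([proj(n,T(p,[P]))[0]-q for n,P,q in case]+[proj(n,T(p,lid(p[3],[P])))[0]-q for n,P,q in lidp])
s=least_squares(rc,[.5,-.1,0,1.4],loss="soft_l1");print("case",s.x,s.cost,"\n",rc(s.x).reshape(-1,2).round(1).tolist())
print("lid edge, hinge",T(s.x,lid(s.x[3],[[-.083,0,.05],[.085,0,.027]])).round(3))
for nm,n,q in[("cab","scene",A(200,218)),("cab","side",B(162,288)),("bottle","scene",A(357,450)),("bottle","side",B(465,482)),("fob","scene",A(45,350)),("fob","side",B(65,445)),("term","side",B(101,350))]:print(nm,ground(n,q).round(3))
print(robot.get_state()["tool_rot"],robot.get_state()["time"])
E
```

```text
case [ 0.48695574 -0.13041267 -0.18061216  1.50147647] 21.305703411499753 
 [[-0.0, 1.6], [-0.4, 0.0], [1.6, 0.8], [0.3, -0.4], [-0.9, -0.4], [0.4, -1.7], [-0.6, 0.8], [-0.7, -0.8], [1.8, -3.1], [1.0, -3.8], [1.1, -3.3], [-3.8, 0.9], [-4.0, 1.4]]
lid edge, hinge [[ 0.582 -0.148  0.196]
 [ 0.571 -0.146  0.027]]
cab [ 0.7   -0.079]
cab [ 0.695 -0.078]
bottle [0.397 0.068]
bottle [0.394 0.074]
fob [0.657 0.153]
fob [0.655 0.152]
term [0.693 0.029]
[[ 1.43404359e-05  9.99999570e-01 -9.27194875e-04]
 [ 9.99999995e-01 -1.44344897e-05 -1.01432437e-04]
 [-1.01445777e-04 -9.27193415e-04 -9.99999565e-01]] 0.15
```

```bash
cat > lidm.py <<'E'
from fit import *
import rig
robot=rig.robot
C=np.array([0.487,-0.1304,-0.18]);c,s=np.cos(C[2]),np.sin(C[2])
R=np.array([[-c,-s,0],[-s,c,0],[0,0,-1.]]);R[:,1]=np.cross(R[:,2],R[:,0])
ex=np.array([c,s,0])
def tcp(a,xr=-.150,gap=0.):   # TCP so that the fingertip corner touches the outer face
    p=T(C,lid(a,[[.085+xr,0,.050+gap]]))[0]
    return p+ex*.008+np.array([0,0,.019])
E
python3 - <<'E'
from lidm import *
print("cab edge",ground("side",(260+245/4,130+215/4)),ground("scene",(268+250/3,120+190/3)))
print(R.round(2).tolist()); p=tcp(1.5,gap=.022);print(p)
up=p.copy();up[2]=.36
print(robot.ik(up,R),robot.ik(p,R))
robot.move_linear([.6,0,.36])
robot.gripper_to(0.0)
robot.move_ptp(up,R)
print(robot.get_state()["time"],robot.get_state()["opening"])
cv2.imwrite("pics/s1.png",robot.grab_frame("side")[60:320,180:500,::-1].repeat(2,0).repeat(2,1))
E
```

```text
cab edge [ 0.68994236 -0.22747726] [ 0.6980892  -0.14857849]
[[-0.98, 0.18, 0.0], [0.18, 0.98, 0.0], [0.0, 0.0, -1.0]]
[ 0.61222037 -0.15318629  0.19880742]
[ 0.34218429  0.35022824 -0.19878515  1.40856881  0.06893989  1.389579
  1.53353087] [ 0.36249412  0.46167613 -0.22392979  1.61710731  0.11266801  1.07548042
  1.49841412]
4.1167 0.0006028753208917997
```

View pics/s1.png

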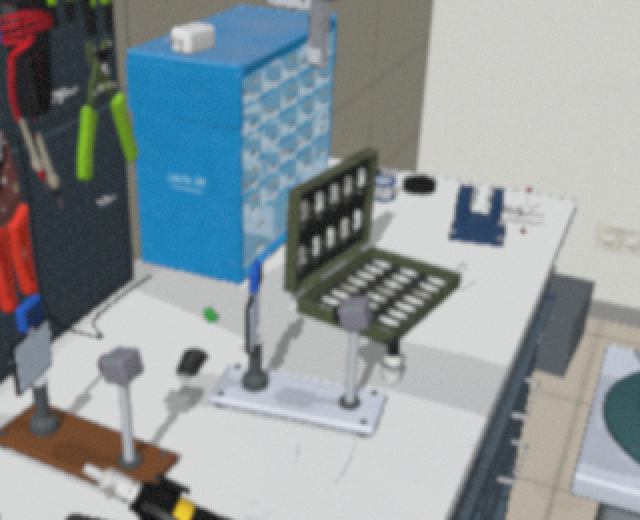

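The side view shows the closed fingers above and behind the lid, with free space in front of the cabinet. Next I go down and feel for the lid.

```bash
python3 - <<'E'
from lidm import *
p=tcp(1.5,gap=.022)
print("down hit",robot.move_linear(p,velocity=.12,threshold=6))
print(robot.get_state()["ee_pos"],robot.get_state()["force"])
q=p-ex*.05
print("touch",robot.move_linear(q,velocity=.04,threshold=2.5))
st=robot.get_state();print(st["ee_pos"],st["force"],st["time"],"expected",tcp(1.5),"dx",(st["ee_pos"]-tcp(1.5))@ex)
E
```

```text
down hit False
[ 0.61255292 -0.15323625  0.19950739] [ 0.39462302 -0.77685382  0.70786823]
touch True
[ 0.59235715 -0.14960045  0.19879158] [-0.00541753  0.40168184 -0.01869871] 6.3083 expected [ 0.59063003 -0.14925751  0.1972512 ] dx 0.0017606154181110194
```

```bash
python3 - <<'E'
from lidm import *
for a in np.arange(1.35,.1,-.17):
    h_=robot.move_linear(tcp(a,gap=-.001),velocity=.1,threshold=25)
    st=robot.get_state();print(round(a,2),h_,np.round(st["force"],1),np.round(st["ee_pos"]-tcp(a),3),round(st["time"],1))
    if h_:break
else:
    print(robot.move_linear(tcp(0,gap=-.006),velocity=.05,threshold=14))
    st=robot.get_state();print(np.round(st["force"],1),np.round(st["ee_pos"]-tcp(0),4),round(st["time"],1))
    robot.pause(.3);print(np.round(robot.get_state()["force"],1))
E
```

```text
1.35 False [0.8 0.8 0.1] [-0.001  0.    -0.   ] 6.7
1.18 False [1.3 0.4 0.3] [-0.001  0.    -0.   ] 7.1
1.01 False [0.4 0.2 0.6] [-0.  0. -0.] 7.5
0.84 False [0.7 0.  0.9] [-0.  0. -0.] 7.9
0.67 False [ 1.1 -0.4 -0. ] [-0.  0. -0.] 8.3
0.5 False [-0.2 -0.6 -0.4] [-0.     0.    -0.001] 8.8
0.33 False [ 0.4 -0.   0.4] [ 0.    -0.    -0.001] 9.2
0.16 False [-0.4 -0.3  0. ] [ 0.    -0.    -0.001] 9.6
True
[-5.4  1.  20.4] [ 0.0014 -0.0003 -0.0005] 10.1
[-4.9  1.  18.8]
```

```bash
python3 - <<'E'
from lidm import *
robot.move_linear(tcp(0)+[0.03,.08,.25],velocity=.25)
rays=[]
ims=[]
for n in("scene","side","wrist"):
    ci=robot.camera_info(n);im=robot.grab_frame(n);ims.append(im)
    hsv=cv2.cvtColor(im,cv2.COLOR_RGB2HSV);m=cv2.inRange(hsv,(5,130,120),(22,255,255))
    k,_,stt,ce=cv2.connectedComponentsWithStats(m)
    for i in range(1,k):
        if stt[i,4]>15:
            uv=ce[i];R_=cv2.Rodrigues(np.array(ci["rvec"],float))[0];o=-R_.T@np.array(ci["tvec"],float).ravel()
            d=R_.T@np.array([(uv[0]-ci["cx"])/ci["fx"],(uv[1]-ci["cy"])/ci["fy"],1]);print(n,uv.round(1),stt[i,4],"at z=.051:",(o+d*(.051-o[2])/d[2]).round(4))
print("fit mark",T(C,[[0,.05,.051]]),robot.get_state()["time"])
v=np.vstack([ims[0][100:310,220:540],ims[2][::2,::2]]);cv2.imwrite("pics/m1.png",v[:,:,::-1].repeat(2,0).repeat(2,1)[:840])
cv2.imwrite("pics/m1.png",cv2.resize(v[:,:,::-1],None,fx=1.45,fy=1.45))
E
```

```text
scene [119.  207.6] 277 at z=.051: [0.9995 0.4055 0.051 ]
scene [395.8 206.6] 30 at z=.051: [ 0.4926 -0.084   0.051 ]
scene [200.4 333.8] 112 at z=.051: [0.5058 0.4808 0.051 ]
scene [ 25.5 355.8] 25 at z=.051: [0.6856 0.723  0.051 ]
scene [ 31.9 367.8] 34 at z=.051: [0.6514 0.7233 0.051 ]
side [132.6 231.4] 250 at z=.051: [0.974  0.3422 0.051 ]
wrist [290.7 209.8] 350 at z=.051: [ 0.4922 -0.0832  0.051 ]
wrist [313.1 327.9] 74 at z=.051: [ 0.6665 -0.0864  0.051 ]
fit mark [[ 0.49595148 -0.08120782  0.051     ]] 11.725
```

View pics/m1.png

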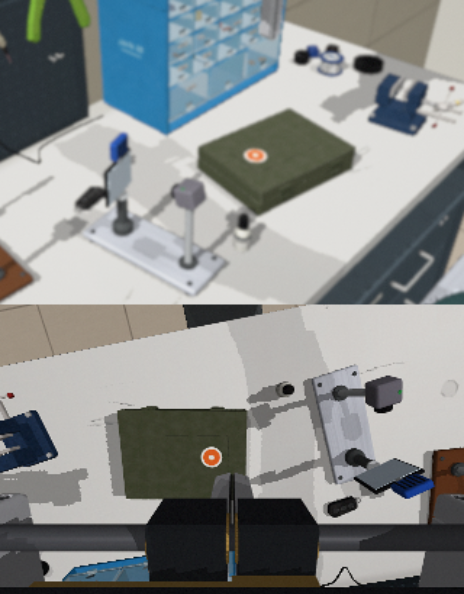

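The wrist and scene views show the lid shut and the mark facing up, with the mark at (0.492,-0.083) in both to within 1 mm. Next I hover over the fin and refine the stand pose from close up.

```bash
cat >> h.py <<'E'
def down(b):
    y=np.array([np.cos(b),np.sin(b),0]);z=np.array([0,0,-1.]);return np.c_[np.cross(y,z),y,z]
E
python3 - <<'E'
from fit import *
import rig;robot=rig.robot
b=.122+np.radians(10)
P=[.545,.185,.34]
robot.move_ptp(P,down(b));robot.gripper_to(.06)
ci=robot.camera_info("wrist");im=robot.grab_frame("wrist")
np.save("wc.npy",np.r_[ci["fx"],ci["fy"],ci["cx"],ci["cy"],np.ravel(ci["rvec"]),np.ravel(ci["tvec"])])
cv2.imwrite("pics/w2.png",im[:,:,::-1])
hsv=cv2.cvtColor(im,cv2.COLOR_RGB2HSV);m=cv2.inRange(hsv,(108,150,60),(125,255,255))
k,_,s,ce=cv2.connectedComponentsWithStats(m);print([(ce[i].round(1),s[i]) for i in range(1,k) if s[i,4]>60],robot.get_state()["time"])
z=cv2.resize(im[:,:,::-1],None,fx=1.25,fy=1.25)
for g in range(0,640,40):cv2.putText(z,str(g),(int(g*1.25),10),0,.35,(0,0,255),1)
for g in range(0,400,40):cv2.putText(z,str(g),(0,int(g*1.25)+4),0,.35,(0,0,255),1)
cv2.imwrite("pics/w2z.png",z)
E
```

```text
[(array([594.7,  55.4]), array([575,  33,  36,  48, 803], dtype=int32)), (array([322.4, 200.1]), array([316, 179,  13,  43, 508], dtype=int32))] 14.25
```

View pics/w2z.png

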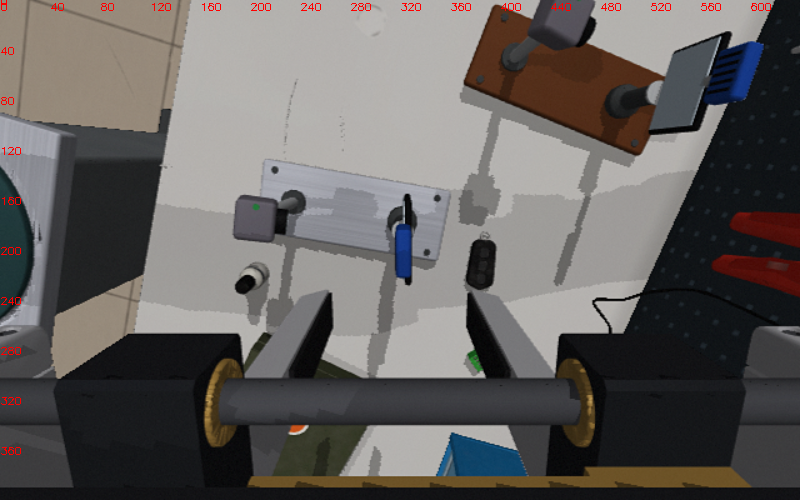

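```bash
python3 - <<'E'
from fit import *
w=np.load("wc.npy");K=np.array([[w[0],0,w[2]],[0,w[1],w[3]],[0,0,1]])
pw=lambda P:cv2.projectPoints(np.array(P,float).reshape(-1,3),w[4:7],w[7:],K,None)[0].reshape(-1,2)
h=.042;z=.016
def r(p):
    a=p[3];b=a+.215
    L=[((a,h,z),(211,127.2)),((b,h,z),(360,152)),((b,-h,z),(350,209.5)),((0,0,.178),(322.4,200.1)),((-.108-.0185,0,.165),(203.5,174))]
    return np.ravel([pw(T(p,[P]))[0]-q for P,q in L])
for msk in (slice(0,10),slice(0,8)):
    s=least_squares(lambda p:r(p)[msk],[.545,.185,.12,-.167]);print(s.x.round(4),r(s.x).reshape(-1,2).round(1).tolist())
ax=s.x[:2]
for ax,yaw in((s.x[:2],s.x[2]),((.5448,.1846),.122)):
    d=np.array([.4923,-.0834])-ax;sg=np.arctan2(d[1],d[0]);print("turn",((sg-yaw-np.radians(200)+np.pi)%(2*np.pi)-np.pi)/2)
# fin line from blue mask
im=cv2.imread("pics/w2.png");m=cv2.inRange(cv2.cvtColor(im,cv2.COLOR_BGR2HSV),(108,150,60),(125,255,255));m[:, :310]=0;m[:,335:]=0
print(cv2.minAreaRect(cv2.findNonZero(m)))
for f in((0,.019),(0,-.019)):
    t=np.radians(190);print(pw(T(s.x,[[ -np.sin(t)*f[1],np.cos(t)*f[1],.1915],[-np.sin(t)*f[1],np.cos(t)*f[1],.1615]])).round(1).tolist())
E
```

```text
[ 0.5511  0.1834  0.1195 -0.1679] [[-1.2, -2.1], [1.6, 0.5], [-0.0, -0.3], [3.1, 0.1], [-3.5, 1.6]]
[ 0.5482  0.1825  0.1312 -0.1648] [[-1.6, -0.3], [1.3, 0.4], [0.4, -0.2], [-0.0, 0.2], [-6.7, 3.1]]
turn 0.4416347979393338
turn 0.453142313353716
((322.0, 200.0), (42.0, 12.0), 90.0)
[[322.7, 223.0], [322.4, 214.8]]
[[322.3, 183.3], [322.1, 178.3]]
```

```bash
python3 - <<'E'
from fit import *
import rig;robot=rig.robot
b=.30;ax=np.array([.5475,.183])
robot.move_ptp([*ax,.26],down(b))
print("hit",robot.move_linear([*ax,.181],velocity=.08,threshold=8,frame=None))
robot.gripper_to(.0)
st=robot.get_state();print(st["time"],st["opening"],st["force"].round(1),st["moment"].round(2),st["ee_pos"].round(4))
cv2.imwrite("pics/g1.png",cv2.resize(robot.grab_frame("side")[100:280,200:440,::-1],None,fx=2.5,fy=2.5))
E
```

```text
hit False
16.6083 0.011469391338116362 [ 7.1  2.4 -4.9] [ 0.52 -1.65  0.03] [0.5483 0.1833 0.1811]
```

View pics/g1.png

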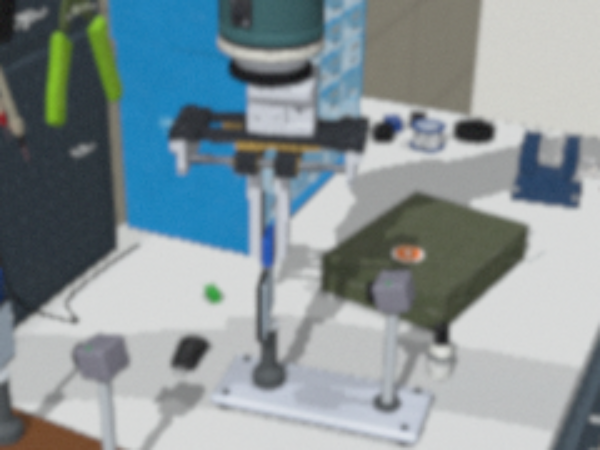

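The fin is gripped (opening 11.5 mm), with a 7 N side load suggesting the axis lies ~1-2 mm further +x. I'll shift, then turn in small steps.

```bash
python3 - <<'E'
from fit import *
import rig;robot=rig.robot
ax=np.array([.5475,.183])
def rep(t):
    st=robot.get_state();R=st["tool_rot"];print(t,round(st["time"],1),round(st["opening"],4),st["force"].round(1),st["moment"].round(2),st["ee_pos"].round(4),"b",round(np.arctan2(R[1,1],R[0,1]),4));return st
ax=ax+[.0015,.0005]
robot.move_ptp([*ax,.181],down(.30));rep("shift")
for b in np.linspace(.30,.743,6)[1:]:
    robot.move_ptp([*ax,.181],down(b));st=rep("turn")
    if np.linalg.norm(st["force"])>25:break
robot.pause(.4);rep("end")
cv2.imwrite("pics/w3.png",cv2.resize(robot.grab_frame("wrist")[:,:,::-1],None,fx=1.0,fy=1.0))
cv2.imwrite("pics/s3.png",cv2.resize(robot.grab_frame("scene")[100:300,220:460,::-1],None,fx=2.5,fy=2.5))
E
```

```text
shift 16.9 0.0119 [-3.9 -1.8  5. ] [-0.38  1.1  -0.03] [0.5486 0.1834 0.181 ] b 0.3
turn 17.2 0.012 [-5.8 -1.9  5.2] [-0.5   1.53 -0.05] [0.5485 0.1833 0.181 ] b 0.3894
turn 17.4 0.0118 [-7.2 -2.3  6.9] [-0.63  1.85 -0.05] [0.5483 0.1833 0.181 ] b 0.478
turn 17.7 0.0119 [-9.  -3.3  8.1] [-0.76  2.14 -0.04] [0.5482 0.1832 0.181 ] b 0.5666
turn 17.9 0.0118 [-10.8  -4.7   9. ] [-1.01  2.41 -0.09] [0.5481 0.183  0.181 ] b 0.6551
turn 18.2 0.0118 [-11.9  -4.7   9.5] [-1.14  2.78 -0.05] [0.5479 0.183  0.181 ] b 0.7437
end 18.6 0.0115 [-10.9  -4.6  10.4] [-1.21  2.69 -0.09] [0.5479 0.183  0.181 ] b 0.743
```

View pics/w3.png

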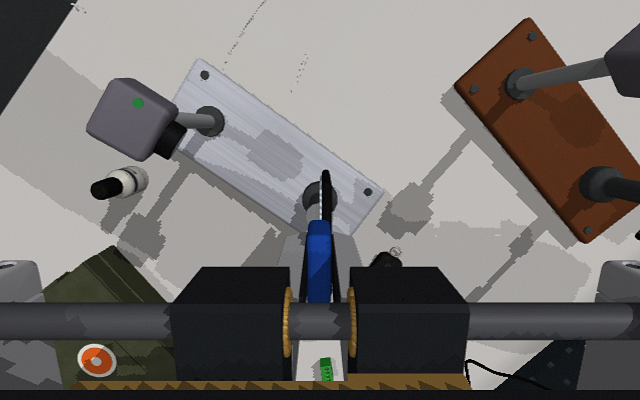

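View pics/s3.png

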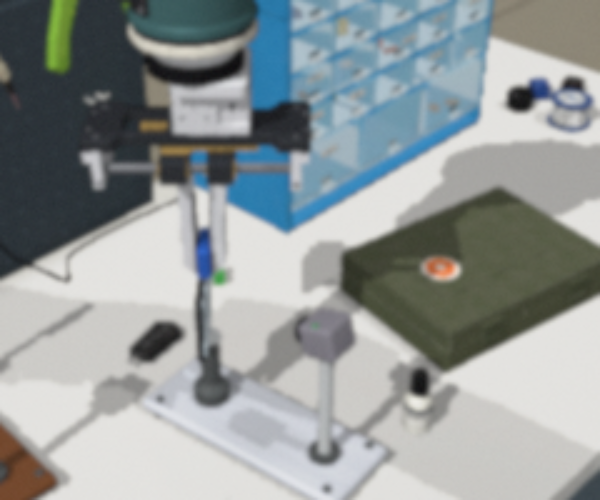

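The wrist view shows the fin square in the jaws and the mirror turned, and the bottle, fob and terminal standing where they were. I'll ease the side load, make an independent check of the stand yaw from this close view, then sign off.

```bash
python3 - <<'E'
from fit import *
import rig;robot=rig.robot
G=lambda q:ground("wrist",q,.016)
a,b_,d=G((197,58)),G((385,192)),G((203,160))
e=b_-a;yaw=np.arctan2(e[1],e[0]);print("long edge",a,b_,np.linalg.norm(e),"yaw",yaw)
for z in(.165,): print("cam top corners",ground("wrist",(122,78),z),ground("wrist",(178,92),z))
yw=.126 if abs(yaw-.126)<.02 else None
ax=np.array([.5482,.1831]);v=np.array([.4923,-.0834])-ax
tgt=lambda y:(np.arctan2(v[1],v[0])+2*np.pi+y+np.pi)/2-np.pi
print("target b",tgt(.126),"with measured yaw",tgt(yaw))
if yw:
    b=tgt((.126+yaw)/2)
    robot.move_ptp([*ax,.181],down(b));robot.pause(.5)
    for i in(0,1):
        robot.gripper_to(0.) if i==0 else robot.pause(.3)
        st=robot.get_state();R=st["tool_rot"];print(st["time"],st["opening"],st["force"].round(1),st["moment"].round(2),st["ee_pos"].round(4),np.arctan2(R[1,1],R[0,1]),np.abs(st["joint_vel"]).max())
E
```

```text
long edge [0.38188427 0.20196781] [0.59175155 0.22925966] 0.2116344045130643 yaw 0.12931761871962347
cam top corners [0.41557412 0.18443779] [0.43974341 0.19773406]
target b 0.7450188723406388 with measured yaw 0.7466776817004503
19.625 0.011745137958279634 [-5.6 -2.3  6.4] [-0.64  1.55 -0.01] [0.5478 0.1828 0.181 ] 0.7457695126105333 0.002214812682114986
19.925 0.011937360141502252 [-6.1 -2.7  6.2] [-0.67  1.51 -0.07] [0.5478 0.1829 0.181 ] 0.745804874514528 0.0014513352087749329
```

The stand yaw agrees (0.129 against 0.126), the edge length is 212 mm against a nominal 215 mm, and everything is still. Signing off.

```bash
python3 -c "
from rig import robot
print(robot.sign_off())"
```

```text
the job is handed in; nothing more can be done
None
```

The lid is shut with the orange mark facing up. The mirror is turned to it, and the gripper still holds the fin. I handed the job in at about 20 s of the 51 s; the hand-in gives no verdict.

- **Lid:** I pushed it down along its arc at about 0.1 m/s, below the 0.5 m/s slamming limit. The final press stopped firmly (about 20 N) within 1 mm of the shut height. Two cameras then placed the mark at (0.492, -0.083), agreeing to about 1 mm.
- **Mirror:** I gripped the fin of the aluminium-base stand, not the brown look-alike. The fingers closed to 11.9 mm on the 12 mm fin. I turned it about 0.44 rad to a tool heading of 0.746 rad, where the target was 0.745–0.747.
- **Stand direction:** The readings ranged from 0.12 to 0.131 rad. That spread should move the sight line only about 3 mm, against the 22 mm allowed.
- **Last checks:** The arm was still, with a small leftover side load of about 6 N on the fin. In the pictures after the turn, the bottle, terminal block and key fob looked unmoved.
- **Disagreements:**
  - My first fit of the case was off by up to 5 pixels at its back corner and the lid. Touching the lid resolved this to within 2 mm.
  - The guessed centre of the stand camera's body was off by up to 7 pixels in the stand fit, so I left it out.
  - The grip-force threshold could not be read directly. It rests on the gripper's fixed half-force setting.

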